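# Raise the print bed with the cam lever and hold it

### The arm

A 7-joint arm with a two-finger parallel gripper is mounted at the origin on the work surface. World frame = base frame: x ahead of the robot, y to its left, z up, the work surface at z = 0. Lengths are in mm, angles in degrees, forces in N, time in s.
With the tool pointing down it reaches from about 375 to 925 mm from the base axis. Payload 3.1 kg.
Tool frame: the origin (TCP) lies on the centre line of the jaws, within the pads' length; the fingertips stand 8 mm ahead of it and the grasp point (between the pads) lies 11 mm behind it; z points along the fingers, y is the line along which they close (so a half turn about z gives the same grasp; the last joint's range is limited). The gripper opens to 85 mm and grips with 20 to 120 N. Pads are 22 mm wide; open, the fingers measure 114 mm over their backs; the gripper's body (76 mm by 85 mm) begins 54 mm behind the grasp point. The pads swing forward as they close: fully open they stand 13 mm farther back than shut.
Start: joints at [66.704, 21.939, 2.515, 91.553, -1.026, 66.532, -2.859], TCP at [197.565, -619.25, 199.469] pointing down, gripper open.
Joint ranges: [-149.38, 149.38], [-23.57, 123.04], [-84.95, 90], [0, 143.3], [-89.99, 269.99], [3.08, 112.72], [-163.45, 163.45]. Speed limits (degrees/s): [159.86, 159.86, 180, 180, 180, 180, 180].

### API

Orientations are given as [roll, pitch, yaw] about the fixed x, y, z axes, in that order (R = Rz(yaw) Ry(pitch) Rx(roll)).
In Python, from cell import status, read_camera, manip gives the robot as it stands.
- The arm moves only by the tool play_rows, never from a script. Its argument "commands" is a list of rows, each a list of 7 numbers: the shift along the tool's x, y, z in cm, then the turn, a rotation vector about the tool's x, y, z in degrees, then the closure, from -1 (fully open) to 1 (shut). In form: [[dx, dy, dz, rx, ry, rz, hand], ...]. A call has exactly 5 rows; each row shifts and turns the commanded pose from where the row before left it, along the tool's axes as they then stand; what a row does not reach is not made up. A row lasts 1/12 s, in which the tool goes at most 41.7 mm and 7.16 degrees, less where a joint would pass 70% of its speed; a pose out of reach is approached as far as the arm can. A call is refused whole if a number of a shift passes 4.17 or a number of a turn 7.16, either way. A call with a gripper value outside its range is refused whole. The fingers move at their own pace and stop on an object; the grip force is fixed at half the most. Time passes only in rows, so rows that do not move let the fingers close, or fill a call up. It gives the time, the measured TCP pose, the force, the opening and the grip force at its end, in the units of the state.
- status.state(): the state, without advancing time (a new reading comes with each control period).
- read_camera(name): name is "scene" or "top" or "wrist"; returns a dict with "frame" (384x512x3 uint8, red, green, blue), "depth" (384x512 float32, mm along the optical axis (not along the pixel's ray), 0 where there is no reading), "K" (3x3 intrinsics, pixels), "origin" and "rotation" of the camera in the world; the wrist camera has in their place "hand_eye" (4x4, takes a point from camera to tool coordinates, whose origin is the TCP and whose axes are the flange's). Camera axes: x right, y up, looking along -z (the intrinsics and any distortion apply to the point x, -y, -z); pixel columns grow to the right and rows downward; lengths in mm; the calibration is good to about 2 mm. The wrist camera is an equidistant fisheye: a pixel r from the principal point sees the ray r / f radians off the axis. A picture is of the moment at which its call begins: read the wrist's pose just before it.
- manip.sign_off(): hands the job in; it is judged then, once.
The state is a dict: "clock": time; "qpos": joint angles; "joint_velocities": joint speeds; "effort": joint torques, N m; "position": TCP position; "eef_rot": TCP orientation; "wrist_force": force on the tool from outside, world axes, zero at the start; "ft_torque": the same for the moment, N m; "finger_gap": opening from 0.0 (shut) to 1.0 (fully open); "grasp_force": force on a finger pad.
Only numpy, scipy, OpenCV 4.12 (cv2) and the standard library are available. Lean on these libraries where they do the work, as an engineer would, in place of code of your own. Each camera call takes 0.05 s, during which the arm holds its last target. There are 200 camera calls.

### The job

On the benchtop print jig, first slide the bed lock (the upright black grip on the front track) all the way to its end stop, away from the cam lever. Only then swing the cam lever up until it stands upright, where the cam lifts the print bed to its highest point, and finish while still holding the lever there: it is sprung and drops back if let go. Leave the bottle, jar, card box and spatula beside the jig where they are.

Things in the scene. Friction and masses are not known exactly. Their poses are not given: they have to be found in the camera images.
- jig: Print jig fixed to the table; position and yaw vary. Origin on the table near its middle; x from front (lock track) to back, y from the lever side to the other, z up. Grey base spans x -150..120, y -145..115 mm, top 30 mm up; open aluminium stencil frame over the bed spans x -51..111, y -102..102 mm, top 128 mm up. Cam lever along its -y side.
- lock (a joint): Bed lock travel in m along the jig's +y (away from the cam lever): starts somewhere from 0 to 0.03, 0.07 is the end stop (unlocked). It rubs with about 2 N and stays where it is left.
- lock_grip (a point): Centre of the lock's graspable part: an upright black plastic block 24 mm (jig x) by 20 mm (jig y) by 44 mm tall on the track at the jig's front (jig x = -125 mm). This point is on its middle, 70.5 mm above the table, 18 mm below the block's top. Its axes are those of the jig.
- lever (a joint): Cam lever angle, rad: 0 at rest (lever lying towards the jig's front, sloping 0.17 rad up from level), growing as its grip rises; 1.40 = upright = highest lift of the bed; beyond it the bed sinks again, to the stop at 1.85. A spring and the bed's weight push it back to 0; holding it at 1.40 takes about 2 N at the grip, at most about 5 N on the way.
- lever_grip (a point): The lever: 12 mm steel bar with a black cylindrical cross grip, diameter 24, length 36 mm, along the jig's y. This point is the grip's centre; its axes are the jig's when the lever is at rest and turn with it. It moves on a 110 mm circle about lever_pivot in the jig's x-z plane, 81 mm above the table at rest, 172 mm upright. The grip may turn between fingers that pinch its ends.
- lever_pivot (a point): Fixed point on the cam's axis in the plane of the lever, 62 mm above the table, at jig x +30, y -170 mm. Its axes are those of the jig; the lever turns about y.
- bed (a joint): Lift of the print bed in m: 0 at rest, 0.0133 at the highest point. It follows the cam; its plate of 130 x 150 mm carries four white cards.
- wash_bottle: Bystander: white round bottle with orange cap, 56 mm diameter, 150 mm tall, standing behind the jig. Origin at its underside.
- ink_jar: Bystander: grey jar with black cap, 60 mm diameter, 65 mm tall, behind the jig. Origin at its underside. It and the bottle may have swapped places.
- card_box: Bystander: clear box of cards, 80 x 110 x 35 mm, beside the jig on the side away from the lever. Origin at its underside.
- spatula: Bystander: spatula 170 mm long, lying beside the jig on the side away from the lever. Origin at its underside.

How it is judged (in metres and radians):
On the way, in this order (a step that is already met when the one before it is completed fails the run):
1. the bed lock is at its end stop, with the lever still down (value of joint lock above 0.066 m and value of joint lever below 0.2 rad), for 0.2 s.
2. the cam lever is at its highest lift (value of joint lever between 1.25 and 1.55 rad), for 0.2 s.
At the end, for the whole second after the job is handed in: The lock is within 4 mm of its end stop (0.07), the lever is within 0.15 rad of upright (joint 1.25 to 1.55), the bed is lifted at least 12.5 mm, the lever is still (under 0.1 rad/s), the robot touches it with more than 0.5 N, and no loose object props it (all of step 2 and value of joint lock above 0.066 m and value of joint bed above 0.0125 m and velocity of joint lever between -0.1 and 0.1 rad/s and contact force between any of the fingers, the arm and lever above 0.5 N and contact force between each of wash_bottle, ink_jar, card_box, spatula and lever below 0.05 N); the arm keeps its last pose, push and grip.
It fails at once if the lever is raised (over 0.3 rad) before the lock has reached its end stop (value of joint lever above 0.3 rad and value of joint lock below 0.064 m).
It fails at once if the wash bottle is moved more than 25 mm or tipped over (distance of wash_bottle from where it was at the start of the episode above 0.025 m or angle between wash_bottle's own z axis and vertical above 0.4 rad).
It fails at once if the ink jar is moved more than 25 mm or tipped over (distance of ink_jar from where it was at the start of the episode above 0.025 m or angle between ink_jar's own z axis and vertical above 0.4 rad).
It fails at once if the card box is moved more than 25 mm or tipped over (distance of card_box from where it was at the start of the episode above 0.025 m or angle between card_box's own z axis and vertical above 0.4 rad).
It fails at once if the spatula is moved more than 25 mm or tipped over (distance of spatula from where it was at the start of the episode above 0.025 m or angle between spatula's own z axis and vertical above 0.4 rad).
It also fails if it takes over 48 s, if anything falls off the work surface, if the arm or the gripper's body presses on something with over 40 N, if the wrist force passes 120 N, or if a joint passes its speed limit or range.

## Working session

There is one attempt and no reset: what is moved stays moved. The work goes in short steps, Python scripts to look and compute and a tool call to move; the robot and the scene stay as the last step left them, time stands still between calls to the robot, and variables do not carry over. Pictures are saved under pics/ and viewed, at most 10 in all, crops included, and the job is handed in when it is done.

Besides the shell and the picture viewer there is one more tool, called as a command line: name --pt "numbers of a row" for each row, then --argument value for the rest. play_rows: Moves the arm, as the interface text tells. Its arguments: {"type":"object","properties":{"commands":{"type":"array","items":{"type":"array","items":{"type":"number"}}}},"required":["commands"]}

```bash
mkdir -p pics; ls; cat > h.py <<'E'
import numpy as np,cv2
from cell import status,read_camera,manip
def pts(c):
    K=c["K"];d=c["depth"];v,u=np.mgrid[:d.shape[0],:d.shape[1]]
    p=np.stack([(u-K[0,2])/K[0,0]*d,-(v-K[1,2])/K[1,1]*d,-d],-1)
    return p@np.array(c["rotation"]).T+np.array(c["origin"])
E
python3 - <<'E'
from h import *
s=status.state();print(s)
for n in("scene","top"):
    c=read_camera(n);np.savez(n,**{k:np.array(v) for k,v in c.items()})
    cv2.imwrite(f"pics/{n}.png",cv2.cvtColor(c["frame"],cv2.COLOR_RGB2BGR))
    print(c["K"],c["origin"],c.keys())
E
```

```text
pics
{'clock': 0.0, 'qpos': array([66.70555355, 21.99374135,  2.51347912, 91.65092495, -1.02436736,
       66.53286547, -2.85768532]), 'joint_velocities': array([-0.07511897, -0.05554015,  0.02049975, -0.0240672 ,  0.00423542,
       -0.10315001, -0.07105792]), 'effort': array([-3.34339084e-04, -4.33465540e+01,  1.02450974e+00, -2.49511868e+01,
        1.05692953e-02,  1.12852905e-02,  1.08621379e-05]), 'position': array([ 197.16383091, -618.27013728,  198.05276086]), 'eef_rot': array([-1.79845311e+02,  1.02510849e-02,  1.76954976e+01]), 'wrist_force': array([ 0.6806602 , -0.12051311, -0.42122291]), 'ft_torque': array([-0.02020983,  0.0277952 ,  0.02510983]), 'grasp_force': 0.0, 'finger_gap': 0.9983674951830507}
[[380.29471926   0.         259.88996922]
 [  0.         380.29471926 196.5307567 ]
 [  0.           0.           1.        ]] [1161.46331598  228.08453354  519.07579035] dict_keys(['frame', 'depth', 'K', 'origin', 'rotation'])
[[364.86492758   0.         252.7488328 ]
 [  0.         364.86492758 190.93364523]
 [  0.           0.           1.        ]] [463.51596738  95.25439616 753.14070528] dict_keys(['frame', 'depth', 'K', 'origin', 'rotation'])
```

View pics/scene.png

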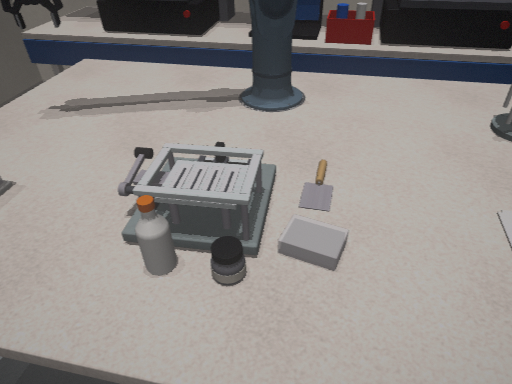

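View pics/top.png

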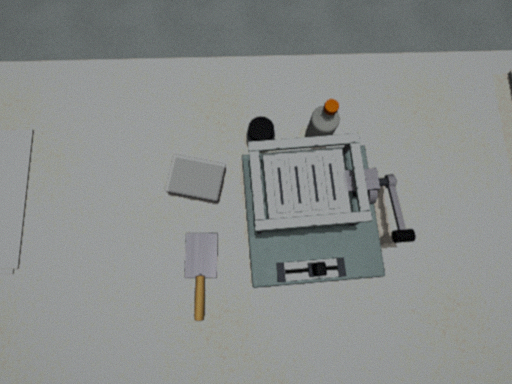

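The top view shows the lock grip at about (318,268), the lever grip at (403,236) and the pivot at about (385,182). The jig's front faces the robot and is slightly yawed. Next I'll measure these.

```bash
python3 - <<'E'
from h import *
c=dict(np.load("top.npz"));P=pts(c);f=c["frame"]
print(c["rotation"].round(2))
Z=P[...,2];m=(abs(Z-30)<8)&(P[...,0]>250)
m=cv2.morphologyEx(m.astype(np.uint8),cv2.MORPH_OPEN,np.ones((3,3)))
hsv=cv2.cvtColor(f,cv2.COLOR_RGB2HSV)
n,l,st,ce=cv2.connectedComponentsWithStats(m)
for i in np.argsort(-st[1:,4])[:3]+1: print(st[i],P[l==i][:,2].mean())
i=1+np.argmax(st[1:,4]);q=P[l==i][:,:2].astype(np.float32)
r=cv2.minAreaRect(q);print("base",r,cv2.boxPoints(r))
dark=(f.max(-1)<45)
for name,(u,v,w) in dict(lock=(318,268,12),lever=(403,236,14)).items():
    s=np.s_[v-w:v+w,u-w:u+w];mm=dark[s]&(Z[s]>55);q=P[s][mm]
    print(name,mm.sum(),np.median(q,0),np.percentile(q,[2,98],axis=0))
    z=np.percentile(q[:,2],90);t=q[q[:,2]>z-6];print(" top",t.mean(0),t.min(0),t.max(0),cv2.minAreaRect(t[:,:2].astype(np.float32)))
s=Z[160:200,372:400];print("pivot area",[P[181,u].round(0) for u in range(364,400,4)])
fr=(abs(Z-128)<6);fr[:, :235]=0
r=cv2.minAreaRect(P[fr][:,:2].astype(np.float32));print("frame",r,cv2.boxPoints(r))
E
```

```text
Traceback (most recent call last):
  File "h.py", line 6, in pts
    return p@np.array(c["rotation"]).T+np.array(c["origin"])
           ~~~~~~~~~~~~~~~~~~~~~~~~~~~^~~~~~~~~~~~~~~~~~~~~~
ValueError: operands could not be broadcast together with shapes (384,512) (3,)
```

```bash
sed -i 's/np.array(c\["rotation"\]).T/Rotation.from_euler("xyz",c["rotation"],degrees=True).as_matrix().T/; 1a from scipy.spatial.transform import Rotation' h.py; cat > m.py <<'E'
from h import *
c=dict(np.load("top.npz"));P=pts(c);f=c["frame"]
print(c["rotation"].round(2))
Z=P[...,2];m=(abs(Z-30)<8)&(P[...,0]>250)
m=cv2.morphologyEx(m.astype(np.uint8),cv2.MORPH_OPEN,np.ones((3,3)))
n,l,st,ce=cv2.connectedComponentsWithStats(m)
for i in np.argsort(-st[1:,4])[:3]+1: print(st[i],P[l==i][:,2].mean())
i=1+np.argmax(st[1:,4]);q=P[l==i][:,:2].astype(np.float32)
r=cv2.minAreaRect(q);print("base",r,cv2.boxPoints(r))
dark=(f.max(-1)<45)
for name,(u,v,w) in dict(lock=(318,268,12),lever=(403,236,14)).items():
    s=np.s_[v-w:v+w,u-w:u+w];mm=dark[s]&(Z[s]>55);q=P[s][mm]
    print(name,mm.sum(),np.median(q,0),np.percentile(q,[2,98],axis=0))
    z=np.percentile(q[:,2],90);t=q[q[:,2]>z-6];print(" top",t.mean(0),t.min(0),t.max(0),cv2.minAreaRect(t[:,:2].astype(np.float32)))
print("pivot area",[P[181,u].round(0) for u in range(364,400,4)])
fr=(abs(Z-128)<6);fr[:, :235]=0
r=cv2.minAreaRect(P[fr][:,:2].astype(np.float32));print("frame",r,cv2.boxPoints(r))
print("table",np.median(P[300:340,50:150,2]))
E
python3 m.py
```

```text
[ 12.39  -0.21 -91.54]
[ 242  154  143  133 6678] 29.069071551430405
[ 165  154   60   47 2088] 33.88488800539478
[260 165   8  54 183] 29.126460950919164
base ((575.0782470703125, -26.586227416992188), (269.2768249511719, 259.74114990234375), 3.279977560043335) [[ 433.22986    95.368256]
 [ 448.09094  -163.94742 ]
 [ 716.92664  -148.54071 ]
 [ 702.06555   110.77496 ]]
lock 161 [464.09844356 -24.87854858  86.81199269] [[453.48852336 -36.40552216  59.41730338]
 [474.47883686 -17.92770024  89.91952749]]
 top [464.35218778 -26.28848737  92.22185391] [453.42022256 -36.90654766  82.90009498] [474.63042048  95.25439616 753.14070528] ((465.4197082519531, 29.194782257080078), (131.968505859375, 21.037044525146484), 88.4546127319336)
lever 252 [ 519.69207961 -180.94109945   89.36544987] [[ 509.80696958 -200.12892704   76.07456757]
 [ 529.62944615 -166.60217759   93.05325225]]
 top [ 520.14041198 -183.29147234   89.88847845] [ 509.77312388 -201.39461466   85.9052757 ] [ 529.63282611 -166.21087352   93.23136546] ((520.4137573242188, -183.7758331298828), (19.50072479248047, 34.1777458190918), 4.430175304412842)
pivot area [array([ 614., -109.,  125.]), array([ 620., -124.,  100.]), array([ 620., -131.,  101.]), array([ 620., -139.,  100.]), array([ 627., -158.,   70.]), array([ 626., -165.,   70.]), array([ 626., -172.,   71.]), array([ 625., -179.,   75.]), array([ 643., -218.,   -1.])]
frame ((642.54296875, -8.1658935546875), (208.74522399902344, 204.39137268066406), 3.254092216491699) [[ 532.5376     87.9404  ]
 [ 544.13965  -116.121414]
 [ 752.54834  -104.27219 ]
 [ 740.9463     99.78963 ]]
table -0.6288933353484936
```

play_rows --pt "0 0 0 0 0 2.9 1" --pt "0 0 0 0 0 2.9 1" --pt "0 0 0 0 0 2.9 1" --pt "0 0 0 0 0 2.9 1" --pt "0 0 0 0 0 2.8 1"

```text
clock: 0.52
position: [197.4, -618.6, 198.6]
eef_rot: [-179.9, 0.0, 3.2]
wrist_force: [-0.0, 0.2, -0.3]
finger_gap: 0.302
grasp_force: 0.0
```

```bash
cat > g.py <<'E'
import sys
from h import *
O=np.array([589.2,-10.8,0]);RJ=Rotation.from_euler("z",3.28,degrees=True)
s=status.state();p=s["position"];R=Rotation.from_euler("xyz",s["eef_rot"],degrees=True)
print("jig pos",RJ.inv().apply(p-O).round(1),"F jig",RJ.inv().apply(s["wrist_force"]).round(1),s["eef_rot"].round(1),s["clock"],s["finger_gap"])
if len(sys.argv)>3:
    t=RJ.apply(np.array(sys.argv[1:4],float))+O
    Rt=RJ*Rotation.from_euler("x",180,degrees=True)
    print("tool d cm",(R.inv().apply(t-p)/10).round(2),"rot",(R.inv()*Rt).as_rotvec(degrees=True).round(2))
E
python3 g.py -125 -64 198
```

```text
jig pos [-426.  -584.4  198.6] F jig [-0.   0.2 -0.3] [-179.9    0.     3.2] 0.5167 0.30228635446458435
tool d cm [ 29.98 -52.11   0.13] rot [-0.09  0.03 -0.12]
```

play_rows --pt "1.5 -2.6 0 0 0 0 1" --pt "1.5 -2.6 0 0 0 0 1" --pt "1.5 -2.6 0 0 0 0 1" --pt "1.5 -2.6 0 0 0 0 1" --pt "1.5 -2.6 0 0 0 0 1"

```text
clock: 0.93
position: [265.1, -483.4, 198.8]
eef_rot: [-179.9, 0.0, 3.3]
wrist_force: [0.5, -0.4, -1.1]
finger_gap: 0.002
grasp_force: 0.0
```

play_rows --pt "1.5 -2.6 0 0 0 0 1" --pt "1.5 -2.6 0 0 0 0 1" --pt "1.5 -2.6 0 0 0 0 1" --pt "1.5 -2.6 0 0 0 0 1" --pt "1.5 -2.6 0 0 0 0 1"

```text
clock: 1.35
position: [332.4, -349.3, 199.0]
eef_rot: [-180.0, 0.0, 3.3]
wrist_force: [1.1, -0.9, -0.2]
finger_gap: -0.0
grasp_force: 0.0
```

play_rows --pt "1.5 -2.6 0 0 0 0 1" --pt "1.5 -2.6 0 0 0 0 1" --pt "1.5 -2.6 0 0 0 0 1" --pt "1.5 -2.6 0 0 0 0 1" --pt "1.5 -2.6 0 0 0 0 1"

```text
clock: 1.77
position: [399.7, -215.4, 199.1]
eef_rot: [-180.0, 0.0, 3.3]
wrist_force: [-0.0, 0.6, -0.2]
finger_gap: -0.001
grasp_force: 0.0
```

play_rows --pt "1.5 -2.6 0 0 0 0 1" --pt "1.5 -2.6 0 0 0 0 1" --pt "1.5 -2.6 0 0 0 0 1" --pt "1.5 -2.6 0 0 0 0 1" --pt "0 0 0 0 0 0 1"

```text
clock: 2.18
position: [456.2, -102.3, 199.6]
eef_rot: [-179.8, -0.1, 3.9]
wrist_force: [0.3, -0.3, 0.5]
finger_gap: 0.0
grasp_force: 0.0
```

```bash
python3 g.py -125 -64 75
```

```text
jig pos [-138.   -83.7  199.6] F jig [ 0.3 -0.3  0.5] [-1.798e+02 -1.000e-01  3.900e+00] 2.1833 0.00035859367912781246
tool d cm [ 1.3  -1.92 12.47] rot [-0.19 -0.12  0.62]
```

play_rows --pt "1.2 -1.8 2.5 0 0 0 1" --pt "0 0 2.5 0 0 0 1" --pt "0 0 2.5 0 0 0 1" --pt "0 0 2.5 0 0 0 1" --pt "0 0 2.4 0 0 0 1"

```text
clock: 2.6
position: [464.0, -90.9, 74.0]
eef_rot: [-180.0, 0.0, 3.3]
wrist_force: [-0.2, 0.6, -1.2]
finger_gap: -0.004
grasp_force: 0.0
```

play_rows --pt "0 0 0 0 0 0 1" --pt "0 0 0 0 0 0 1" --pt "0 0 0 0 0 0 1" --pt "0 0 0 0 0 0 1" --pt "0 0 0 0 0 0 1"

```text
clock: 3.02
position: [466.3, -91.4, 77.2]
eef_rot: [179.9, -0.2, 3.3]
wrist_force: [-0.1, 0.7, 0.6]
finger_gap: -0.0
grasp_force: 0.0
```

```bash
python3 g.py -125 -34 75; python3 - <<'E'
from h import *
c=read_camera("top");np.savez("top2",**{k:np.array(v) for k,v in c.items()})
cv2.imwrite("pics/top2.png",cv2.resize(cv2.cvtColor(c["frame"],cv2.COLOR_RGB2BGR)[130:330,210:450],None,fx=3,fy=3))
E
```

```text
jig pos [-127.3  -73.4   77.2] F jig [-0.1  0.7  0.6] [179.9  -0.2   3.3] 3.0167 -8.238706521100842e-05
tool d cm [ 0.23 -3.94  0.22] rot [ 0.06 -0.2   0.01]
```

View pics/top2.png

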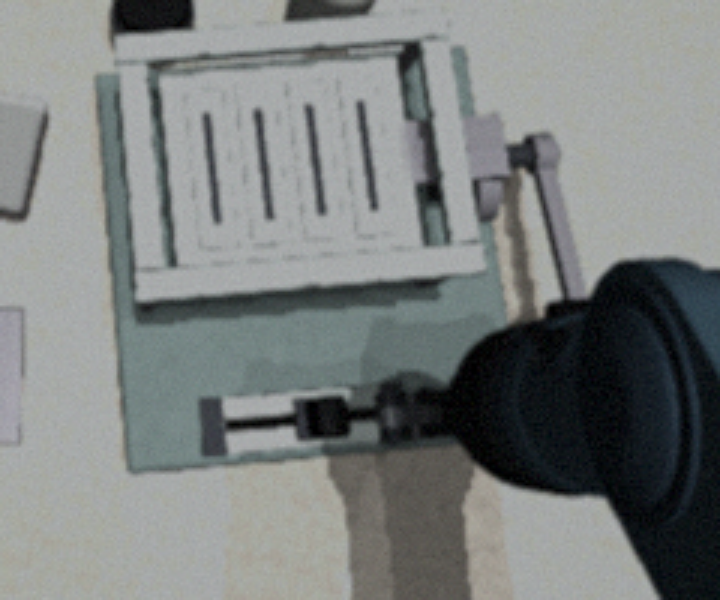

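The view shows the shut fingers (about 400,410) to the right of the lock (322,418). The end stop is on its left at 212, leaving about 45 mm of travel.

play_rows --pt "0.2 -1 0.2 0 0 0 1" --pt "0 -1 0 0 0 0 1" --pt "0 -1 0 0 0 0 1" --pt "0 -0.8 0 0 0 0 1" --pt "0 -0.8 0 0 0 0 1"

```text
clock: 3.48
position: [463.8, -43.2, 73.5]
eef_rot: [-180.0, 0.0, 3.4]
wrist_force: [-0.3, 1.0, 0.4]
finger_gap: -0.001
grasp_force: 0.0
```

play_rows --pt "0 -0.6 0 0 0 0 1" --pt "0 -0.6 0 0 0 0 1" --pt "0 -0.6 0 0 0 0 1" --pt "0 -0.6 0 0 0 0 1" --pt "0 -0.6 0 0 0 0 1"

```text
clock: 3.9
position: [462.2, -14.6, 73.5]
eef_rot: [180.0, 0.0, 3.3]
wrist_force: [0.8, 0.3, -0.2]
finger_gap: 0.001
grasp_force: 0.0
```

```bash
python3 g.py -125 10 75
```

```text
jig pos [-127.     3.5   73.5] F jig [ 0.8  0.3 -0.2] [180.    0.    3.3] 3.9 0.0011487844023810177
tool d cm [ 0.2  -0.65 -0.15] rot [ 0.  0. -0.]
```

```bash
python3 - <<'E'
from h import *
c=read_camera("top")
cv2.imwrite("pics/top3.png",cv2.resize(cv2.cvtColor(c["frame"],cv2.COLOR_RGB2BGR)[230:310,240:400],None,fx=5,fy=5))
E
```

```text
(no output)
```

View pics/top3.png

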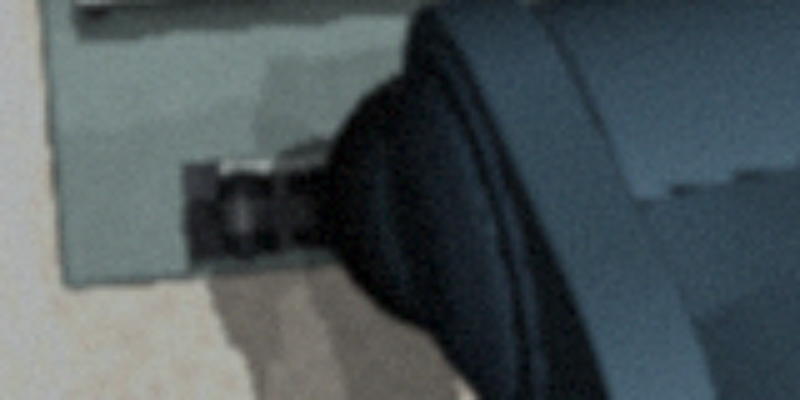

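The dark block at (245,215) sits almost against the end block (200,210), so the lock has moved with the fingers. I'll keep pushing until the force rises.

play_rows --pt "0 -0.2 0 0 0 0 1" --pt "0 -0.2 0 0 0 0 1" --pt "0 -0.2 0 0 0 0 1" --pt "0 -0.2 0 0 0 0 1" --pt "0 0 0 0 0 0 1"

```text
clock: 4.37
position: [461.8, -6.7, 73.5]
eef_rot: [-180.0, -0.0, 3.3]
wrist_force: [0.4, -0.2, 0.5]
finger_gap: -0.005
grasp_force: 0.0
```

```bash
python3 g.py -125 10 75
```

```text
jig pos [-126.9   11.3   73.5] F jig [ 0.4 -0.2  0.5] [-180.    -0.     3.3] 4.3667 -0.00526569205227141
tool d cm [ 0.19  0.13 -0.15] rot [-0.01 -0.    0.03]
```

play_rows --pt "0 -0.1 0 0 0 0 1" --pt "0 -0.1 0 0 0 0 1" --pt "0 -0.1 0 0 0 0 1" --pt "0 -0.1 0 0 0 0 1" --pt "0 -0.1 0 0 0 0 1"

```text
clock: 4.78
position: [461.5, -2.0, 73.5]
eef_rot: [180.0, -0.0, 3.3]
wrist_force: [-0.3, 0.5, 0.5]
finger_gap: 0.001
grasp_force: 0.0
```

play_rows --pt "0 -0.1 0 0 0 0 1" --pt "0 -0.1 0 0 0 0 1" --pt "0 -0.1 0 0 0 0 1" --pt "0 -0.1 0 0 0 0 1" --pt "0 -0.1 0 0 0 0 1"

```text
clock: 5.2
position: [461.3, 3.0, 73.5]
eef_rot: [-180.0, -0.0, 3.3]
wrist_force: [-0.2, 0.9, 1.8]
finger_gap: 0.001
grasp_force: 0.0
```

```bash
python3 g.py; python3 - <<'E'
from h import *
c=read_camera("top")
cv2.imwrite("pics/top4.png",cv2.resize(cv2.cvtColor(c["frame"],cv2.COLOR_RGB2BGR)[230:310,240:400],None,fx=5,fy=5))
E
```

```text
jig pos [-126.9   21.1   73.5] F jig [-0.1  0.9  1.8] [-180.    -0.     3.3] 5.2 0.0008814001625262012
```

View pics/top4.png

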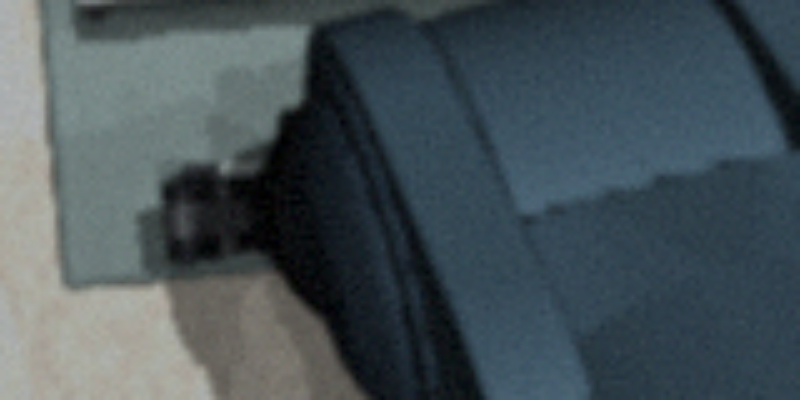

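```bash
python3 - <<'E'
from h import *
c=read_camera("top");P=pts(c)
R=Rotation.from_euler("xyz",c["rotation"],degrees=True)
O=np.array([589.2,-10.8,0]);RJ=Rotation.from_euler("z",3.28,degrees=True)
J=RJ.inv().apply((P-O).reshape(-1,3)).reshape(P.shape)
J0=RJ.inv().apply((pts(dict(np.load("top.npz")))-O).reshape(-1,3)).reshape(P.shape)
for v in(269,272,274):print(v,[(u,*J[v,u].round(0)) for u in range(264,306,3)])
print("start",[(u,*J0[270,u].round(0)) for u in range(270,352,4)])
q=R.inv().apply(np.array([461.3,3,73.5])-c["origin"]);print(c["K"][0,0]*q[0]/-q[2]+c["K"][0,2],c["K"][1,1]*q[1]/q[2]+c["K"][1,2])
E
```

```text
269 [(264, np.float64(-118.0), np.float64(88.0), np.float64(29.0)), (267, np.float64(-118.0), np.float64(82.0), np.float64(28.0)), (270, np.float64(-119.0), np.float64(77.0), np.float64(30.0)), (273, np.float64(-119.0), np.float64(81.0), np.float64(197.0)), (276, np.float64(-119.0), np.float64(76.0), np.float64(198.0)), (279, np.float64(-120.0), np.float64(72.0), np.float64(196.0)), (282, np.float64(-120.0), np.float64(67.0), np.float64(190.0)), (285, np.float64(-121.0), np.float64(62.0), np.float64(192.0)), (288, np.float64(-121.0), np.float64(56.0), np.float64(175.0)), (291, np.float64(-121.0), np.float64(58.0), np.float64(237.0)), (294, np.float64(-121.0), np.float64(58.0), np.float64(274.0)), (297, np.float64(-122.0), np.float64(55.0), np.float64(278.0)), (300, np.float64(-121.0), np.float64(71.0), np.float64(433.0)), (303, np.float64(-121.0), np.float64(70.0), np.float64(443.0))]
272 [(264, np.float64(-123.0), np.float64(89.0), np.float64(28.0)), (267, np.float64(-124.0), np.float64(83.0), np.float64(28.0)), (270, np.float64(-124.0), np.float64(77.0), np.float64(28.0)), (273, np
[... 2266 characters left out ...]
(2.0), np.float64(47.0)), (314, np.float64(-127.0), np.float64(-0.0), np.float64(76.0)), (318, np.float64(-128.0), np.float64(-6.0), np.float64(87.0)), (322, np.float64(-128.0), np.float64(-13.0), np.float64(87.0)), (326, np.float64(-129.0), np.float64(-29.0), np.float64(39.0)), (330, np.float64(-130.0), np.float64(-37.0), np.float64(38.0)), (334, np.float64(-131.0), np.float64(-44.0), np.float64(40.0)), (338, np.float64(-131.0), np.float64(-52.0), np.float64(42.0)), (342, np.float64(-132.0), np.float64(-60.0), np.float64(41.0)), (346, np.float64(-133.0), np.float64(-69.0), np.float64(32.0)), (350, np.float64(-133.0), np.float64(-78.0), np.float64(30.0))]
302.0738898888131 270.93510519606554
```

play_rows --pt "0 -0.1 0 0 0 0 1" --pt "0 -0.1 0 0 0 0 1" --pt "0 -0.1 0 0 0 0 1" --pt "0 -0.1 0 0 0 0 1" --pt "0 -0.1 0 0 0 0 1"

```text
clock: 5.72
position: [460.9, 8.1, 73.5]
eef_rot: [-180.0, -0.0, 3.3]
wrist_force: [-0.0, 0.1, -1.0]
finger_gap: -0.003
grasp_force: 0.0
```

```bash
python3 g.py; python3 - <<'E'
from h import *
c=read_camera("wrist")
cv2.imwrite("pics/w1.png",cv2.cvtColor(c["frame"],cv2.COLOR_RGB2BGR))
E
```

```text
jig pos [-127.    26.2   73.5] F jig [-0.   0.1 -1. ] [-180.    -0.     3.3] 5.7167 -0.0026700935919360333
```

View pics/w1.png

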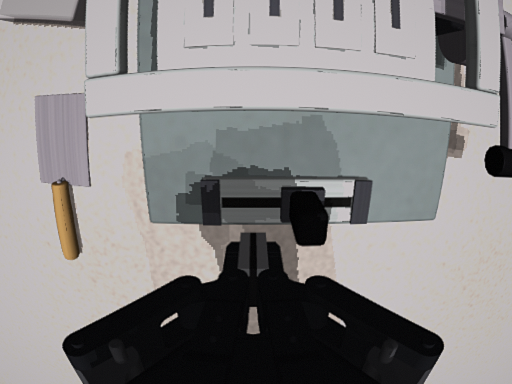

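The wrist view shows the lock grip at about (310,215), still to the right of the fingertips at (253,240). The lock has not moved, so I need its position relative to the fingers.

```bash
cat > w.py <<'E'
from h import *
def wrist():
    s=status.state();c=read_camera("wrist");H=np.array(c["hand_eye"]);K=c["K"];d=c["depth"]
    v,u=np.mgrid[:384,:512];x=(u-K[0,2])/K[0,0];y=(v-K[1,2])/K[1,1];r=np.hypot(x,y)+1e-9
    k=np.tan(r)/r
    p=np.stack([x*k*d,-y*k*d,-d],-1)@H[:3,:3].T+H[:3,3]
    R=Rotation.from_euler("xyz",s["eef_rot"],degrees=True).as_matrix()
    W=p@R.T+s["position"]
    O=np.array([589.2,-10.8,0]);RJ=Rotation.from_euler("z",3.28,degrees=True).as_matrix()
    return c,p,(W-O)@RJ
E
python3 - <<'E'
from w import *
c,p,J=wrist();print(np.array(c["hand_eye"]).round(2),c["K"])
np.set_printoptions(suppress=True)
for n,u,v in [("tip",253,238),("tip",245,245),("finger",253,265),("locktop",312,235),("lock mid",300,205),("base",350,150),("endL",210,200),("endR",363,200),("leverg",500,160),("spat",60,130),("frame",290,95)]:
    print(n,"tool",p[v,u].round(0),"jig",J[v,u].round(0))
E
```

```text
[[-0.0000e+00  9.5000e-01  3.2000e-01  8.2450e+01]
 [ 1.0000e+00  0.0000e+00 -0.0000e+00  1.3000e-01]
 [-0.0000e+00  3.2000e-01 -9.5000e-01 -1.7347e+02]
 [ 0.0000e+00  0.0000e+00  0.0000e+00  1.0000e+00]] [[297.31863964   0.         252.73823248]
 [  0.         297.31863964 187.55353404]
 [  0.           0.           1.        ]]
tip tool [ 10.   0. -40.] jig [-117.   26.  114.]
tip tool [ 11.  -4. -49.] jig [-116.   30.  122.]
finger tool [ 11.   0. -66.] jig [-116.   26.  140.]
locktop tool [ -2.  37. -14.] jig [-129.  -10.   87.]
lock mid tool [12. 30.  0.] jig [-115.   -4.   73.]
base tool [40. 75. 44.] jig [-87. -49.  30.]
endL tool [  4. -31.  31.] jig [-123.   58.   42.]
endR tool [ 3. 86. 31.] jig [-124.  -59.   42.]
leverg tool [ 49. 178. -14.] jig [ -77. -152.   88.]
spat tool [  58. -184.   71.] jig [-69. 210.   2.]
frame tool [ 81.  15. -55.] jig [-46.  12. 128.]
```

```bash
python3 - <<'E'
from w import *
np.set_printoptions(suppress=True)
c,p,J=wrist()
for v in range(222,290,4): print(v,p[v,253].round(0),p[v,243].round(0),p[v,263].round(0),c["frame"][v,253])
print(status.state()["position"])
s=read_camera("scene");P=pts(s);R=Rotation.from_euler("xyz",s["rotation"],degrees=True)
f=cv2.cvtColor(s["frame"],cv2.COLOR_RGB2BGR)
for q in([460.9,8.1,73.5],[460.9,8.1,65.5],[460.9,8.1,120]):
    k=R.inv().apply(np.array(q)-s["origin"]);print(s["K"][0,0]*k[0]/-k[2]+s["K"][0,2],s["K"][1,1]*k[1]/k[2]+s["K"][1,2])
cv2.imwrite("pics/sc2.png",cv2.resize(f[60:220,120:320],None,fx=4,fy=3.75))
E
```

```text
222 [-16.   0.  34.] [-16.  -7.  35.] [-16.   8.  35.] [76 77 78]
226 [-39.   1.  74.] [-39.  -9.  75.] [-39.  10.  74.] [115 106 100]
230 [-43.   1.  75.] [-43.  -9.  74.] [-43.  10.  74.] [113 104  99]
234 [ 11.   0. -36.] [ 11.  -5. -37.] [ 11.   6. -37.] [3 3 2]
238 [ 10.   0. -40.] [ 11.  -5. -41.] [ 11.   5. -41.] [6 6 6]
242 [ 11.   0. -45.] [ 11.  -5. -45.] [ 11.   5. -46.] [6 7 7]
246 [ 11.   0. -49.] [ 12.  -4. -50.] [ 11.   5. -49.] [3 5 3]
250 [ 11.   0. -53.] [ 11.  -4. -54.] [ 11.   5. -54.] [6 7 6]
254 [ 11.   0. -57.] [  82.    0. -173.] [ 11.   5. -57.] [6 7 5]
258 [ 11.   0. -61.] [ 11.  -4. -60.] [ 11.   5. -60.] [5 7 7]
262 [ 11.   0. -63.] [ 11.  -4. -63.] [ 11.   5. -64.] [5 5 5]
266 [ 11.   0. -67.] [ 11.  -4. -67.] [ 11.   5. -66.] [7 8 8]
270 [ 10.   0. -68.] [ 10.  -4. -69.] [ 12.   4. -71.] [13 11 13]
274 [  8.   0. -68.] [ 12.  -4. -74.] [ 12.   4. -75.] [11 10 10]
278 [  6.   0. -68.] [ 12.  -4. -77.] [ 12.   4. -78.] [ 9  9 10]
282 [  3.   0. -68.] [ 13.  -4. -80.] [ 12.   4. -79.] [10 10 11]
286 [  1.   0. -68.] [ 12.  -4. -82.] [ 12.   4. -82.] [11 11 10]
[460.94384976   8.06136875  73.49631382]
235.6498038042555 150.11040604240276
235.8584724161712 153.16635091310718
234.387014313793 131.6168960183948
```

View pics/sc2.png

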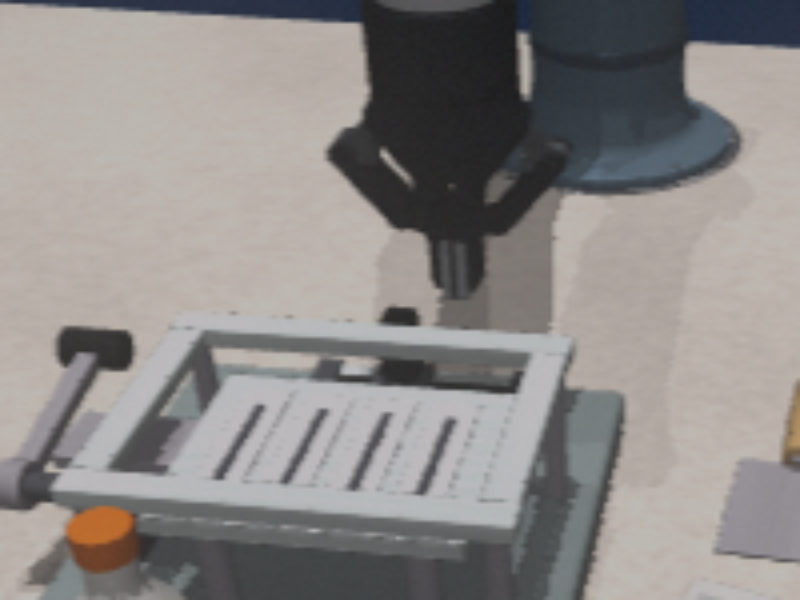

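The scene view shows the fingertip at about (458,295), clearly above the lock top at (400,310). The fingers passed over the lock: the tips sit at about tool z −34, not +8, so they are about 42 mm higher than I assumed. I'll back off, go lower and push again.

play_rows --pt "0.1 2.3 -0.2 0 0 0 1" --pt "0.1 2.3 0 0 0 0 1" --pt "0 2.3 0 0 0 0 1" --pt "0 2.3 0 0 0 0 1" --pt "0 0 0 0 0 0 1"

```text
clock: 6.33
position: [468.3, -89.8, 75.5]
eef_rot: [179.8, -0.0, 2.8]
wrist_force: [-0.0, -0.2, -0.2]
finger_gap: 0.004
grasp_force: 0.0
```

play_rows --pt "0 0 1 0 0 0 1" --pt "0 0 1 0 0 0 1" --pt "0 0 1 0 0 0 1" --pt "0 0 1 0 0 0 1" --pt "0 0 0.5 0 0 0 1"

```text
clock: 6.75
position: [466.5, -82.3, 28.2]
eef_rot: [-179.9, 0.2, 3.4]
wrist_force: [-0.1, -0.0, -0.0]
finger_gap: -0.003
grasp_force: 0.0
```

play_rows --pt "0 -0.6 0 0 0 0 1" --pt "0 -0.6 0 0 0 0 1" --pt "0 -0.6 0 0 0 0 1" --pt "0 -0.6 0 0 0 0 1" --pt "0 -0.6 0 0 0 0 1"

```text
clock: 7.17
position: [467.1, -52.8, 31.0]
eef_rot: [180.0, -0.1, 3.3]
wrist_force: [0.3, -0.5, -0.2]
finger_gap: -0.001
grasp_force: 0.0
```

```bash
python3 g.py
```

```text
jig pos [-124.4  -34.9   31. ] F jig [ 0.3 -0.6 -0.2] [ 1.8e+02 -1.0e-01  3.3e+00] 7.1667 -0.0009924030614262172
```

play_rows --pt "0 -0.6 0 0 0 0 1" --pt "0 -0.6 0 0 0 0 1" --pt "0 -0.6 0 0 0 0 1" --pt "0 -0.6 0 0 0 0 1" --pt "0 -0.6 0 0 0 0 1"

```text
clock: 7.58
position: [465.3, -23.7, 30.9]
eef_rot: [180.0, -0.1, 3.3]
wrist_force: [0.3, -1.7, 1.7]
finger_gap: -0.001
grasp_force: 1.2
```

play_rows --pt "0 -0.2 0 0 0 0 1" --pt "0 -0.2 0 0 0 0 1" --pt "0 -0.2 0 0 0 0 1" --pt "0 -0.2 0 0 0 0 1" --pt "0 -0.2 0 0 0 0 1"

```text
clock: 8.0
position: [464.5, -14.0, 30.5]
eef_rot: [180.0, -0.0, 3.3]
wrist_force: [0.7, -2.5, 0.9]
finger_gap: -0.005
grasp_force: 1.1
```

```bash
python3 g.py
```

```text
jig pos [-124.7    3.9   30.5] F jig [ 0.5 -2.6  0.9] [180.   -0.    3.3] 8.0 -0.004874852944063391
```

Contact: about 2 N of drag, as expected. I'll continue to the stop.

play_rows --pt "0 -0.2 0 0 0 0 1" --pt "0 -0.2 0 0 0 0 1" --pt "0 -0.2 0 0 0 0 1" --pt "0 -0.2 0 0 0 0 1" --pt "0 -0.2 0 0 0 0 1"

```text
clock: 8.42
position: [464.0, -6.5, 30.6]
eef_rot: [179.8, -0.0, 3.3]
wrist_force: [1.8, -9.4, 2.2]
finger_gap: 0.002
grasp_force: 5.0
```

play_rows --pt "0 -0.1 0 0 0 0 1" --pt "0 -0.1 0 0 0 0 1" --pt "0 -0.1 0 0 0 0 1" --pt "0 -0.1 0 0 0 0 1" --pt "0 -0.1 0 0 0 0 1"

```text
clock: 8.83
position: [463.9, -6.4, 30.7]
eef_rot: [179.5, 0.0, 3.1]
wrist_force: [2.2, -15.7, 1.3]
finger_gap: 0.002
grasp_force: 8.0
```

```bash
python3 g.py
```

```text
jig pos [-124.8   11.6   30.7] F jig [  1.3 -15.8   1.3] [179.5   0.    3.1] 8.8333 0.0020075297251543195
```

The lock is at its stop: 16 N with no further motion, and its centre is at about jig y 36 as expected. Next I'll back off, rise, open and move above the lever grip.

play_rows --pt "0 1.5 0 0 0 0 1" --pt "0 1 -1 0 0 0 1" --pt "0 0 -3 0 0 0 1" --pt "0 0 -3 0 0 0 1" --pt "0 0 -1 0 0 0 1"

```text
clock: 9.25
position: [466.4, -22.8, 113.5]
eef_rot: [-180.0, -0.2, 3.3]
wrist_force: [0.2, -0.3, 0.7]
finger_gap: -0.001
grasp_force: 0.0
```

play_rows --pt "0.7 2.6 0 0 0 0 -1" --pt "0.7 2.6 0 0 0 0 -1" --pt "0.8 2.6 0 0 0 0 -1" --pt "0.8 2.6 0 0 0 0 -1" --pt "0.8 2.6 0 0 0 0 -1"

```text
clock: 9.67
position: [509.3, -151.1, 109.4]
eef_rot: [-179.9, 0.1, 3.4]
wrist_force: [1.7, -0.2, 1.2]
finger_gap: 0.704
grasp_force: 0.0
```

play_rows --pt "0.4 1.5 0 0 0 0 -1" --pt "0 0.6 0 0 0 0 -1" --pt "0 0 0 0 0 0 -1" --pt "0 0 0 0 0 0 -1" --pt "0 0 0 0 0 0 -1"

```text
clock: 10.08
position: [514.8, -169.5, 110.1]
eef_rot: [-179.9, 0.1, 3.5]
wrist_force: [-0.0, 0.3, -0.1]
finger_gap: 1.008
grasp_force: 0.0
```

```bash
python3 g.py -78.4 -170 110; python3 - <<'E'
from w import *
np.set_printoptions(suppress=True)
c,p,J=wrist();f=c["frame"]
cv2.imwrite("pics/w2.png",cv2.cvtColor(f,cv2.COLOR_RGB2BGR))
d=f.max(-1)<40
for n,m in dict(lock=d&(abs(J[...,0]+125)<25)&(abs(J[...,1]-20)<60)&(abs(J[...,2]-86)<8),lever=d&(abs(J[...,0]+78)<30)&(abs(J[...,1]+170)<35)&(abs(J[...,2]-88)<10)).items():
    if m.any(): print(n,m.sum(),np.percentile(J[m],[3,50,97],axis=0).round(1))
# finger tips
m=(abs(p[...,1])<70)&(abs(p[...,0])<16)&(p[...,2]>-75)&(p[...,2]<-10)
for sg in(-1,1):
    q=p[m&(p[...,1]*sg>5)];q and 0 if False else print("finger",len(q),np.percentile(q,[1,50,99],axis=0).round(0) if len(q) else "")
E
```

```text
jig pos [ -83.4 -154.2  110.1] F jig [ 0.   0.3 -0.1] [-1.799e+02  1.000e-01  3.500e+00] 10.0833 1.0081211977951485
tool d cm [0.49 1.58 0.01] rot [-0.09  0.07  0.19]
lock 433 [[-134.9   24.4   78.9]
 [-123.2   29.5   86.3]
 [-114.4   40.6   88. ]]
lever 1472 [[ -87.6 -186.3   81. ]
 [ -75.8 -169.9   89.9]
 [ -68.3 -153.9   92.2]]
finger 1476 [[-11. -56. -75.]
 [  7. -43. -63.]
 [ 12. -42. -45.]]
finger 1483 [[-11.  42. -75.]
 [  7.  43. -63.]
 [ 12.  56. -45.]]
```

View pics/w2.png

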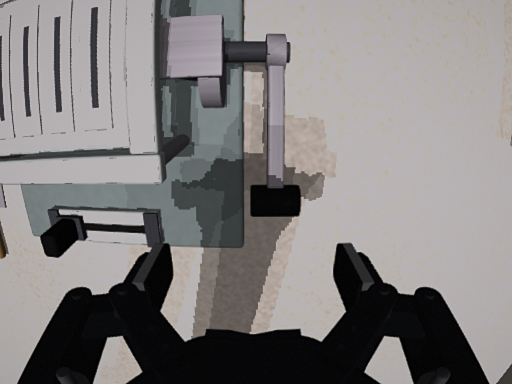

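The wrist view shows the lever grip at (275,200), the lock at the far-left end of its track (60,237), and the fingers straddling the lever in y. The lock centre measures about y 35, so it is at its stop. I'll centre over the grip and descend.

play_rows --pt "0.5 1.6 0 0 0 -0.2 -1" --pt "0 0 2 0 0 0 -1" --pt "0 0 2 0 0 0 -1" --pt "0 0 2 0 0 0 -1" --pt "0 0 2 0 0 0 -1"

```text
clock: 10.55
position: [521.5, -186.3, 30.1]
eef_rot: [-180.0, -0.0, 3.6]
wrist_force: [-0.5, 0.2, 0.9]
finger_gap: 0.998
grasp_force: 0.0
```

play_rows --pt "0 0 0.4 0 0 0 -1" --pt "0 0 0 0 0 0 -1" --pt "0 0 0 0 0 0 -1" --pt "0 0 0 0 0 0 -1" --pt "0 0 0 0 0 0 -1"

```text
clock: 10.97
position: [522.8, -188.1, 28.1]
eef_rot: [179.9, -0.2, 3.5]
wrist_force: [0.6, -0.8, 0.6]
finger_gap: 1.003
grasp_force: 0.0
```

```bash
python3 g.py -78.4 -170 24
```

```text
jig pos [ -76.5 -173.2   28.1] F jig [ 0.6 -0.8  0.6] [179.9  -0.2   3.5] 10.9667 1.002573955728822
tool d cm [-0.19 -0.32  0.41] rot [ 0.06 -0.16  0.23]
```

Correct, then close.

play_rows --pt "-0.2 -0.3 0.4 0 0 0 -1" --pt "0 0 0 0 0 0 1" --pt "0 0 0 0 0 0 1" --pt "0 0 0 0 0 0 1" --pt "0 0 0 0 0 0 1"

```text
clock: 11.38
position: [519.2, -185.1, 22.6]
eef_rot: [180.0, -0.0, 3.5]
wrist_force: [0.6, 0.1, 0.2]
finger_gap: 0.451
grasp_force: 0.0
```

play_rows --pt "0 0 0 0 0 0 1" --pt "0 0 0 0 0 0 1" --pt "0 0 0 0 0 0 1" --pt "0 0 0 0 0 0 1" --pt "0 0 0 0 0 0 1"

```text
clock: 11.8
position: [519.2, -185.3, 22.7]
eef_rot: [180.0, -0.0, 3.5]
wrist_force: [-1.4, -0.1, 3.9]
finger_gap: 0.414
grasp_force: 60.4
```

```bash
python3 g.py -78.4 -170 24;  python3 - <<'E'
from w import *
c,p,J=wrist();f=c["frame"]
cv2.imwrite("pics/w3.png",cv2.cvtColor(f,cv2.COLOR_RGB2BGR))
E
```

```text
jig pos [ -79.9 -170.2   22.7] F jig [-1.4 -0.   3.9] [180.   -0.    3.5] 11.8 0.4137949379898412
tool d cm [ 0.15 -0.02 -0.13] rot [ 0.01 -0.01  0.2 ]
```

View pics/w3.png

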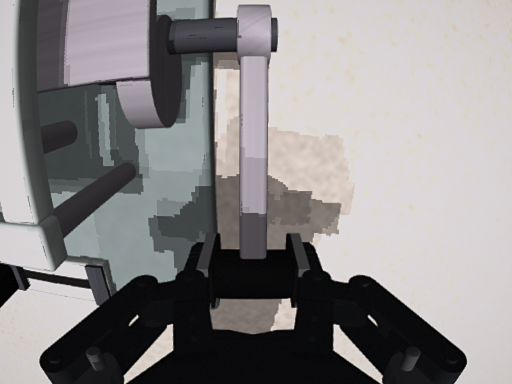

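The grip is pinched by its ends at about (255,275), with the bar between the fingers. I'll swing it along the arc.

play_rows --pt "0.22 0 -1.0 0 0 0 1" --pt "0.31 0 -0.98 0 0 0 1" --pt "0.41 0 -0.94 0 0 0 1" --pt "0.49 0 -0.9 0 0 0 1" --pt "0.57 0 -0.86 0 0 0 1"

```text
clock: 12.27
position: [535.2, -184.2, 68.2]
eef_rot: [-179.9, 0.5, 3.4]
wrist_force: [-3.1, -1.7, -9.4]
finger_gap: 0.412
grasp_force: 60.7
```

```bash
python3 g.py -58.4 -170 70.8
```

```text
jig pos [ -63.9 -170.    68.2] F jig [-3.2 -1.5 -9.4] [-179.9    0.5    3.4] 12.2667 0.41182852441927237
tool d cm [ 0.55 -0.   -0.26] rot [-0.06  0.48  0.16]
```

play_rows --pt "0.74 0 -0.8 0 0 0 1" --pt "0.82 0 -0.72 0 0 0 1" --pt "0.84 0 -0.67 0 0 0 1" --pt "0.84 0 -0.59 0 0 0 1" --pt "0.89 0 -0.5 0 0 0 1"

```text
clock: 12.68
position: [573.4, -182.1, 101.8]
eef_rot: [-179.9, 0.9, 3.4]
wrist_force: [-11.6, -1.5, -1.1]
finger_gap: 0.416
grasp_force: 60.1
```

play_rows --pt "0.94 0 -0.42 0 0 0 1" --pt "0.97 0 -0.33 0 0 0 1" --pt "1.0 0 -0.24 0 0 0 1" --pt "1.02 0 -0.14 0 0 0 1" --pt "1.03 0 -0.05 0 0 0 1"

```text
clock: 13.1
position: [625.8, -179.1, 115.0]
eef_rot: [180.0, 0.6, 3.4]
wrist_force: [-8.6, -1.5, 0.8]
finger_gap: 0.414
grasp_force: 59.9
```

play_rows --pt "0 0 0 0 0 0 1" --pt "0 0 0 0 0 0 1" --pt "0 0 0 0 0 0 1" --pt "0 0 0 0 0 0 1" --pt "0 0 0 0 0 0 1"

```text
clock: 13.52
position: [627.9, -179.0, 115.0]
eef_rot: [180.0, 0.3, 3.5]
wrist_force: [-4.7, -0.6, -1.1]
finger_gap: 0.411
grasp_force: 60.7
```

```bash
python3 g.py 30 -170 115; python3 - <<'E'
from w import *
np.set_printoptions(suppress=True)
c,p,J=wrist();f=c["frame"]
cv2.imwrite("pics/w4.png",cv2.cvtColor(f,cv2.COLOR_RGB2BGR))
print(J[220:300:8,255].round(0))
c=read_camera("scene");cv2.imwrite("pics/sc4.png",cv2.resize(cv2.cvtColor(c["frame"],cv2.COLOR_RGB2BGR)[60:260,60:300],None,fx=3,fy=3))
E
```

```text
jig pos [  29.  -170.2  115. ] F jig [-4.7 -0.3 -1.1] [180.    0.3   3.5] 13.5167 0.4105915768026213
tool d cm [ 0.1  -0.02  0.  ] rot [0.03 0.27 0.18]
[[  32. -172.  117.]
 [  31. -172.  126.]
 [  31. -172.  137.]
 [  30. -172.  145.]
 [  31. -172.  154.]
 [  34. -171.  168.]
 [  34. -171.  174.]
 [  33. -171.  179.]
 [  29. -171.  180.]
 [  26. -171.  182.]]
```

View pics/sc4.png

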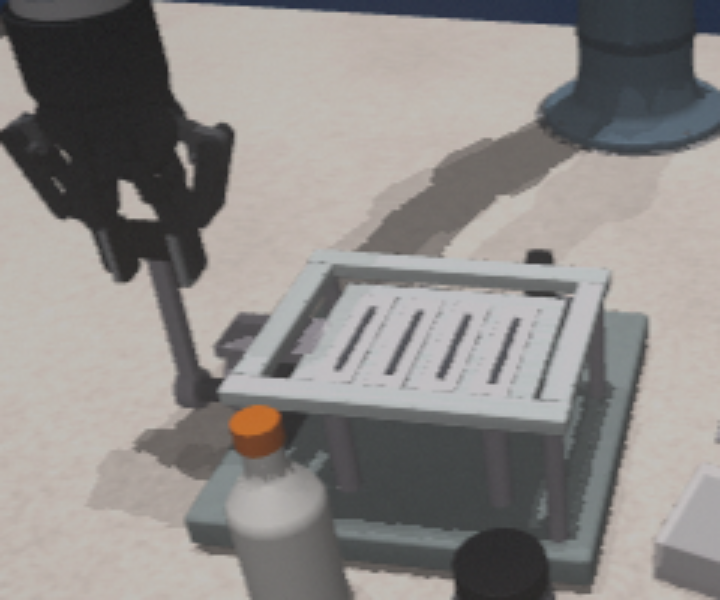

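The scene view shows the lever upright in the pinch (bar from (190,385) to (160,260)), the bed lifted, the lock at its far end (540,262), and the bottle and jar upright and apparently undisturbed. The measured bar is vertical and the arm is still, so I'll hand in.

```bash
python3 -c "
from cell import manip;print(manip.sign_off())"
```

```text
the job is handed in; nothing more can be done
None
```

I handed the job in with the bed lock pushed to its end stop and the cam lever held upright in the gripper. The sign-off returned no verdict. The bottle and jar looked undisturbed in the last picture, and the arm never came near the card box or spatula.

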